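Unstack the bench pile into its fitted trays

ROBOT

A 7-joint arm with a two-finger parallel gripper is mounted at the origin on a cart in front of the work surface, level with it; the furniture and walls round the work are solid. World frame = base frame: x ahead of the robot, y to its left, z up, the work surface at z = 0. Lengths are in mm, angles in rad, forces in N, time in s.
With the tool pointing down it reaches from about 400 to 850 mm from the base axis. Payload 4.4 kg.
Tool frame: the origin (TCP) lies midway between the tips of the shut fingers; the grasp point (between the pads) lies 19 mm behind it; z points along the fingers, y is the line along which they close (so a half turn about z gives the same grasp; the last joint's range is limited). The gripper opens to 94 mm and grips with 3 to 60 N. Pads are 16 mm wide; open, the fingers measure 119 mm over their backs; the gripper's body (75 mm by 177 mm) begins 78 mm behind the grasp point.
Start: joints at [-1.167, 0.628, 0.038, 1.517, -0.027, 0.996, -0.02], TCP at [294.239, 579.604, 205.478] pointing down, gripper open.
Joint ranges: [-3.06, 3.06], [-0.37, 2.12], [-1.25, 1.32], [0.18, 2.47], [-1.1, 4.24], [0.23, 1.98], [-2.94, 2.94]. Speed limits (rad/s): [2.57, 2.57, 3.14, 3.14, 3.14, 3.14, 3.14].

INTERFACE

Orientations are given as a 3x3 rotation matrix whose columns are the frame's x, y, z axes.
In Python, from rig import arm gives the robot as it stands.
- The arm moves only by the tool arm_command, never from a script. Its argument "commands" is a list of rows, each an object of numbers: "rx", "ry", "rz": the turn, a rotation vector about the tool's x, y, z in degrees; "x", "y", "z": the shift along the tool's x, y, z in cm; "grip": the finger opening in cm, from 0 to 9.4. A call has 1 to 12 rows; each row shifts and turns the commanded pose from where the row before left it, along the tool's axes as they then stand; what a row does not reach is not made up. A row lasts 1/8 s, in which the tool goes at most 62.5 mm and 10.7 degrees, less where a joint would pass 70% of its speed; a pose out of reach is approached as far as the arm can. A call with a gripper value outside its range is refused whole. The fingers move at their own pace and stop on an object; "force" is the grip in N (left out, the last holds). Time passes only in rows, so rows that do not move let the fingers close. It gives the time, the measured TCP pose, the force, the opening and the grip force at its end, in the units of the state.
- arm.get_obs(): the state, without advancing time (a new reading comes with each control period).
- arm.snapshot(name): name is "side" or "top"; returns a dict with "image" (420x560x3 uint8, red, green, blue), "z_map" (420x560 float32, mm along the optical axis (not along the pixel's ray), 0 where there is no reading), "K" (3x3 intrinsics, pixels), "position" and "attitude" of the camera in the world. Camera axes: x right, y down, z forward; pixel columns grow to the right and rows downward; lengths in mm; the calibration is good to about 2 mm. A picture is of the moment at which its call begins.
- arm.sign_off(): hands the job in; it is judged then, once.
The state is a dict: "t": time; "q": joint angles; "qvel": joint speeds; "joint_efforts": joint torques, N m; "tool_pos": TCP position; "tool_rot": TCP orientation; "ft_force": force on the tool from outside, world axes, zero at the start; "ft_torque": the same for the moment, N m; "finger_gap": finger opening in mm; "gripper_force": force on a finger pad.
Only numpy, scipy, OpenCV 4.12 (cv2) and the standard library are available. Lean on these libraries where they do the work, as an engineer would, in place of code of your own. Each camera call takes 0.05 s, during which the arm holds its last target. There are 200 camera calls.

TASK

Four things have been piled up on the workbench; take the stack apart from the top down, putting each thing away in the wooden tray made to fit it before you take the next. The bottle stands upright in the round holder, the black power adapter lies in the smallest rectangular tray, the carton of screws in the wide one and the sharpening stone in the long narrow one, each flat on the tray's floor inside the rim. Do not tip anything over, and leave the roll of tape and the lunch-box-shaped tin where they are.

Things in the scene. Friction and masses are not known exactly. Their poses are not given: they have to be found in the camera images.
- bottle_mid (a point): Centre (half-way up) of a small white bottle with a ribbed blue screw cap, upright, 81 mm tall; body 45 mm across, nearly round, cap 44 mm across, from 63 mm above its base to the top. At the start it stands on top of the stack, on the adapter. 0.08 to 0.14 kg. z up along the bottle.
- adapter_mid (a point): Centre (half-way up) of a black power adapter, a plain brick 44 x 70 x 30 mm (x, y, z), no cable. Second from the top of the stack, lying on the carton. 0.15 to 0.26 kg. x across the short side, y along the long side.
- carton_mid (a point): Centre (half-way up) of a pale closed carton of screws with an orange patch, 64 x 85 x 45 mm (x, y, z), stiff. Third from the top, lying on the stone, whose ends stick out 20 mm from under it. 0.22 to 0.39 kg. x across the short side, y along the long side.
- stone_mid (a point): Centre (half-way up) of a flat rectangular sharpening stone, light grey above and dark grey below, 48 x 125 x 25 mm (x, y, z). Bottom of the stack, lying on the bench. 0.26 to 0.46 kg. x across the short side, y along the long side.
- cup_bottle_floor (a point): Point at the centre of the top of the floor of the bottle's place: a low, fixed round wooden holder, 63 mm across inside, 71 mm outside, floor 3 mm thick (this point is 3 mm above the bench), rim top 9 mm above the bench.
- tray_adapter_floor (a point): Point at the centre of the top of the floor of the adapter's place, the smallest rectangular tray: a low, fixed wooden tray, inside 62 x 88 mm (x by y), outside 70 x 96 mm, floor 3 mm thick (this point is 3 mm above the bench), rim 4 mm wide with its top 9 mm above the bench, so 6 mm above this point. x along its short side, y along its long side, z up.
- tray_carton_floor (a point): Point at the centre of the top of the floor of the carton's place, the wide tray: a low, fixed wooden tray, inside 82 x 103 mm (x by y), outside 90 x 111 mm, floor 3 mm thick (this point is 3 mm above the bench), rim 4 mm wide with its top 9 mm above the bench, so 6 mm above this point. x along its short side, y along its long side, z up.
- tray_stone_floor (a point): Point at the centre of the top of the floor of the stone's place, the long narrow tray: a low, fixed wooden tray, inside 66 x 143 mm (x by y), outside 74 x 151 mm, floor 3 mm thick (this point is 3 mm above the bench), rim 4 mm wide with its top 9 mm above the bench, so 6 mm above this point. x along its short side, y along its long side, z up.
- tape_roll: Roll of blue tape lying flat on the bench at the left, 84 mm across, 24 mm high; a loose bystander. Origin at the centre of its underside.
- cloth_tin: Grey lunch-box-shaped tin with a green top, 85 x 120 x 48 mm, on the bench at the near left; a loose bystander. Origin at the centre of its underside.
Things that resemble listed ones, but are neither listed nor needed, are in the scene too. What is shaped like the part that bears carton_mid but pink or purple is not meant.

How it is judged (in metres and radians):
On the way, in this order (a step that is already met when the one before it is completed fails the run):
1. the bottle stands in the round holder (horizontal distance between bottle_mid and cup_bottle_floor below 0.016 m and z of bottle_mid in the frame of cup_bottle_floor below 0.0445 m and angle between bottle_mid's own z axis and vertical below 0.1 rad), for 0.2 s.
2. the adapter lies in the smallest rectangular tray (horizontal distance between adapter_mid and tray_adapter_floor below 0.016 m and z of adapter_mid in the frame of tray_adapter_floor below 0.019 m and angle between adapter_mid's own z axis and vertical below 0.1 rad), for 0.2 s.
3. the carton lies in the wide tray (horizontal distance between carton_mid and tray_carton_floor below 0.016 m and z of carton_mid in the frame of tray_carton_floor below 0.0265 m and angle between carton_mid's own z axis and vertical below 0.1 rad), for 0.2 s.
4. the stone lies in the long narrow tray (horizontal distance between stone_mid and tray_stone_floor below 0.016 m and z of stone_mid in the frame of tray_stone_floor below 0.0165 m and angle between stone_mid's own z axis and vertical below 0.1 rad), for 0.2 s.
At the end, for the whole second after the job is handed in: Bottle, adapter, carton and stone each rest in their own tray at once: centre within 16 mm of the tray's centre in plan, standing on the floor inside the rim (no more than 4 mm above it), tilted less than 0.1 rad, released and at rest (all of step 1 and all of step 2 and all of step 3 and all of step 4 and linear speed of each of bottle, adapter, carton, stone below 0.01 m/s); the robot touches nothing.
It fails at once if a thing of the stack is tipped more than 0.6 rad (angle between any of bottle_mid, adapter_mid, carton_mid, stone_mid's own z axis and vertical above 0.6 rad).
It fails at once if the roll of tape is shifted by more than 20 mm (distance of tape_roll from where it was at the start of the episode above 0.02 m).
It fails at once if the lunch-box-shaped tin is shifted by more than 20 mm (distance of cloth_tin from where it was at the start of the episode above 0.02 m).
It also fails if it takes over 112 s, if anything falls off the work surface, if the arm or the gripper's body presses on something with over 40 N, if the wrist force passes 120 N, or if a joint passes its speed limit or range.

## Working session

There is one attempt and no reset: what is moved stays moved. The work goes in short steps, Python scripts to look and compute and a tool call to move; the robot and the scene stay as the last step left them, time stands still between calls to the robot, and variables do not carry over. Pictures are saved under pics/ and viewed, at most 14 in all, crops included, and the job is handed in when it is done.

Besides the shell and the picture viewer there is one more tool, called after "Request:" as name([rows], argument=value, ...), one row to a line, values as JSON. arm_command: Moves the arm, as the interface text tells. Its arguments: {"type":"object","properties":{"commands":{"type":"array","items":{"type":"object","properties":{"rx":{"type":"number"},"ry":{"type":"number"},"rz":{"type":"number"},"x":{"type":"number"},"y":{"type":"number"},"z":{"type":"number"},"grip":{"type":"number"}}}},"force":{"type":"number"}},"required":["commands"]}

```bash
mkdir -p pics; ls
cat > h.py <<'E'
import numpy as np, cv2
from rig import arm
def snap(n,save=None):
    s=arm.snapshot(n); 
    if save: cv2.imwrite('pics/'+save,s['image'][:,:,::-1])
    return s
def world(s):
    K=np.array(s['K']);R=np.array(s['attitude']);p=np.array(s['position'])
    v,u=np.mgrid[0:420,0:560]; z=s['z_map']
    c=np.stack([(u-K[0,2])/K[0,0]*z,(v-K[1,2])/K[1,1]*z,z],-1)
    return c@R.T+p
E
python3 - <<'E'
from h import *
for n in('top','side'):
    s=snap(n,n+'0.png'); print(n,s['position'],s['attitude'],s['K']); np.save(n+'0.npy',world(s))
o=arm.get_obs();print(o['t'],o['tool_pos'],o['tool_rot'],o['finger_gap'],o['ft_force'])
E
```

```text
pics
top [-344.00383768  612.66769065 1139.58298804] [[-0.31601235 -0.7402647   0.59341753]
 [-0.94872866  0.24189358 -0.20347342]
 [ 0.0070803  -0.62729233 -0.7787517 ]] [[537.63523206   0.         275.77170258]
 [  0.         537.63523206 216.22124551]
 [  0.           0.           1.        ]]
side [ 159.06220596 1216.71182565  848.24380264] [[-0.94819158 -0.19616945  0.24990054]
 [-0.31764117  0.600396   -0.7339133 ]
 [-0.00606792 -0.77526911 -0.63160192]] [[526.40536519   0.         271.68386491]
 [  0.         526.40536519 218.35867908]
 [  0.           0.           1.        ]]
0.1 [293.97494336 579.07074801 204.67589773] [[-8.91675394e-01  4.52674806e-01 -7.15105201e-04]
 [ 4.52675370e-01  8.91674160e-01 -1.48372018e-03]
 [-3.40019166e-05 -1.64670729e-03 -9.99998644e-01]] 93.94221609268958 [ 0.30055038  0.17896132 -0.23955524]
```

View pics/top0.png

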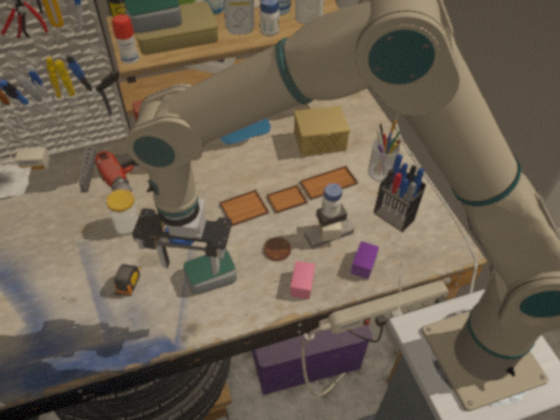

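View pics/side0.png

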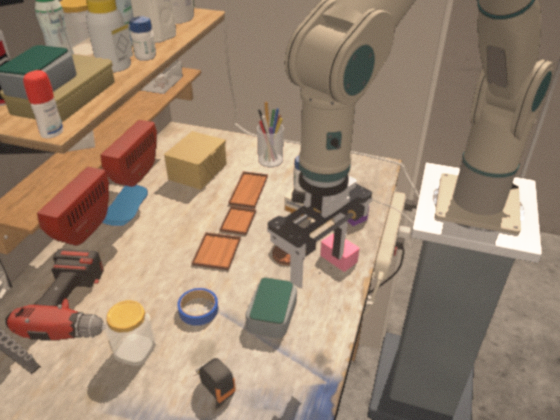

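The top view shows the stack at about (332,215), with the bottle on top at (333,197). The wide tray is at (244,207), the smallest at (287,198), the long narrow one at (329,182) and the round holder at (278,248). The side view shows the same trays at (216,251), (238,220) and (248,189), but the arm hides the stack.

Look-alikes, by top-view pixel:
- **Bottle:** shelf bottles at (270,15) are not meant. The one on the stack at (333,197) is.
- **Carton:** the pink block at (302,280) and the purple one at (365,260) are not meant. The pale one at (332,230) is.
- **Stone:** only (330,235).

I'll check this choice in a close crop.

Run:
```python
from h import *
im=cv2.imread('pics/top0.png'); cv2.imwrite('pics/crop0.png',cv2.resize(im[160:270,210:390],None,fx=4.4,fy=4.4,interpolation=cv2.INTER_CUBIC))
for n in('top','side'):
    im=cv2.imread(f'pics/{n}0.png'); W=np.load(n+'0.npy'); hsv=cv2.cvtColor(im,cv2.COLOR_BGR2HSV)
    m=((hsv[...,0]<16)&(hsv[...,1]>110)&(abs(W[...,2])<25)).astype('uint8')
    k,l,st,c=cv2.connectedComponentsWithStats(m)
    for i in range(1,k):
        if st[i,4]<100: continue
        P=W[l==i]; r=cv2.minAreaRect(P[:,:2].astype('float32'))
        b=cv2.boxPoints(r); e=[b[1]-b[0],b[2]-b[1]]; L=max(e,key=np.linalg.norm)
        print(n,c[i].round(),st[i,4],'ctr',np.round(r[0]),np.round(r[1]),'longaxis deg',round(np.degrees(np.arctan2(L[1],L[0]))%180,1),'z',np.percentile(P[:,2],[5,50,95]).round(1))
W=np.load('top0.npy')
for u in [(333,188),(333,197),(333,205),(333,213),(325,214),(345,213),(332,222),(332,232),(318,238),(345,236)]: print(u,W[u[1],u[0]].round())
```

```text
top [328. 181.] 836 ctr [591. 135.] [ 77. 150.] longaxis deg 95.1 z [ 0.5  4.7 10.6]
top [286. 198.] 632 ctr [569. 269.] [72. 95.] longaxis deg 95.2 z [ 0.3  4.9 11. ]
top [244. 207.] 974 ctr [576. 391.] [ 94. 110.] longaxis deg 96.4 z [-0.1  4.4 10.9]
top [277. 249.] 434 ctr [414. 349.] [66. 69.] longaxis deg 140.0 z [ 0.3  4.5 11.1]
side [243. 203.] 1522 ctr [587. 188.] [ 76. 266.] longaxis deg 97.9 z [-1.   2.3  7.8]
side [216. 251.] 1163 ctr [579. 392.] [ 89. 114.] longaxis deg 96.3 z [-0.4  2.5  8.2]
side [282. 257.] 161 ctr [429. 360.] [38. 55.] longaxis deg 107.0 z [0.2 3.1 9.2]
side [225. 395.] 115 ctr [409. 744.] [37. 12.] longaxis deg 44.1 z [ 3.5 13.9 22.3]
(333, 188) [427. 204. 180.]
(333, 197) [401. 215. 179.]
(333, 205) [401. 212. 149.]
(333, 213) [398. 210. 121.]
(325, 214) [407. 227. 113.]
(345, 213) [406. 172.  98.]
(332, 222) [398. 210.  85.]
(332, 232) [386. 212.  60.]
(318, 238) [404. 240.  24.]
(345, 236) [400. 164.   6.]
```

View pics/crop0.png

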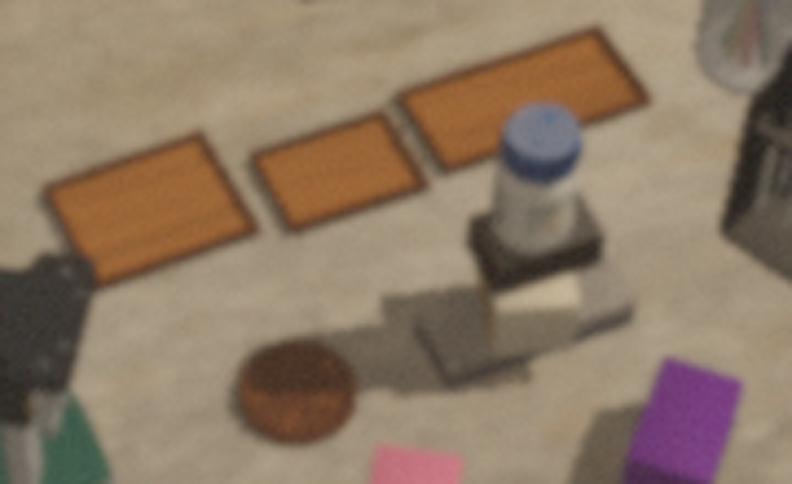

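The crop confirms it: the white bottle with the blue cap stands on the black adapter, on the pale carton, on the grey stone. The stone's ends show at crop (590,295) and (450,350). The pink and purple blocks stand apart from it. Now I'll measure the stack layers.

```bash
cat >> h.py <<'E'
def layer(W,z0,z1,box=(340,500,110,320)):
    m=(W[...,2]>z0)&(W[...,2]<z1)&(W[...,0]>box[0])&(W[...,0]<box[1])&(W[...,1]>box[2])&(W[...,1]<box[3])
    m=cv2.morphologyEx(m.astype('uint8'),cv2.MORPH_OPEN,np.ones((2,2)))
    if m.sum()<8: return print('none',z0,z1)
    P=W[m>0]; r=cv2.minAreaRect(P[:,:2].astype('float32'))
    b=cv2.boxPoints(r); e=[b[1]-b[0],b[2]-b[1]]; L=max(e,key=np.linalg.norm)
    print('layer',z0,z1,'n',len(P),'ctr',np.round(r[0],1),np.round(r[1]),'long deg',round(np.degrees(np.arctan2(L[1],L[0]))%180,1),'zmed',np.median(P[:,2]).round(1),'mean',P.mean(0).round(1))
E
python3 - <<'E'
from h import *
W=np.load('top0.npy')
for z in [(176,188),(106,165),(94,106),(64,76),(20,30),(72,98),(30,66)]: layer(W,*z)
W=np.load('side0.npy')
print('side')
for z in [(176,188),(94,106),(64,76),(20,30)]: layer(W,*z)
E
```

```text
layer 176 188 n 201 ctr [117.4 375.8] [  42. 1036.] long deg 150.5 zmed 181.6 mean [416.5 206.4 179.7]
layer 106 165 n 295 ctr [453.1 166.4] [ 41. 156.] long deg 132.6 zmed 131.2 mean [407.2 212.  129.7]
layer 94 106 n 180 ctr [ 89.8 397.7] [ 75. 965.] long deg 149.2 zmed 98.8 mean [406.  207.6 101.3]
layer 64 76 n 125 ctr [393.6 198.6] [32. 77.] long deg 110.9 zmed 70.1 mean [390.8 208.5  67.2]
layer 20 30 n 332 ctr [ 81.2 415.9] [123. 929.] long deg 147.6 zmed 25.2 mean [411.1 211.7  28.1]
layer 72 98 n 193 ctr [420.2 179.4] [ 54. 126.] long deg 109.7 zmed 83.0 mean [404.7 206.8  78.6]
layer 30 66 n 184 ctr [383.9 185.5] [114.  44.] long deg 59.6 zmed 44.8 mean [387.5 212.1  43.4]
side
layer 176 188 n 24 ctr [382.2 404.2] [  5. 408.] long deg 106.1 zmed 179.9 mean [400.3 343.1 263.8]
layer 94 106 n 81 ctr [374.3 404. ] [ 29. 383.] long deg 106.3 zmed 98.7 mean [418.5 254.9 114.4]
layer 64 76 n 56 ctr [447.6 219.1] [29. 61.] long deg 128.9 zmed 68.4 mean [449.5 220.5  72.4]
layer 20 30 n 63 ctr [369.5 406.9] [ 55. 473.] long deg 107.5 zmed 23.8 mean [397.4 293.8  62.3]
```

```bash
sed -i "s/    m=cv2.morphologyEx.*/    m=m\&(cv2.morphologyEx(m.astype('uint8'),cv2.MORPH_OPEN,np.ones((3,3)))>0)/; s/if m.sum/if np.sum(m)/; s/P=W\[m>0\]/P=W[m]/" h.py
python3 - <<'E'
from h import *
W=np.load('top0.npy')
for z in [(176,188),(92,108),(64,76),(19,30)]: layer(W,*z)
W=np.load('side0.npy')
for z in [(94,106),(64,76),(20,30)]: layer(W,*z)
E
```

```text
Traceback (most recent call last):
  File "h.py", line 15, in layer
    if np.sum(m)()<8: return print('none',z0,z1)
       ~~~~~~~~~^^
TypeError: 'numpy.int64' object is not callable
```

```bash
sed -i "s/np.sum(m)()/np.sum(m)/" h.py
python3 - <<'E'
from h import *
W=np.load('top0.npy')
for z in [(176,188),(92,108),(64,76),(19,30)]: layer(W,*z)
W=np.load('side0.npy')
for z in [(94,106),(64,76),(20,30)]: layer(W,*z)
E
```

```text
layer 176 188 n 199 ctr [421.1 207.3] [42. 43.] long deg 116.5 zmed 181.8 mean [418.9 208.3 181.7]
layer 92 108 n 191 ctr [419.4 204.2] [43. 71.] long deg 91.4 zmed 99.7 mean [410.6 208.9  99.8]
layer 64 76 n 125 ctr [394. 212.] [50. 22.] long deg 82.7 zmed 71.0 mean [392.  211.2  71. ]
layer 19 30 n 312 ctr [420.5 203.4] [ 50. 127.] long deg 95.7 zmed 25.5 mean [416.9 213.9  25.5]
layer 94 106 n 79 ctr [427.1 228.8] [31. 23.] long deg 5.9 zmed 99.0 mean [427.4 231.7  99.1]
layer 64 76 n 39 ctr [460.2 213.2] [15. 29.] long deg 106.8 zmed 68.3 mean [458.8 213.5  68.5]
layer 20 30 n 51 ctr [404.7 249.7] [18. 30.] long deg 94.7 zmed 23.9 mean [403.4 251.1  23.9]
```

Request:
arm_command([
  {"rz": 9.6,"z": -1},
  {"rz": 9.6,"z": -1},
  {"rz": 9.6,"z": -1},
  {"rz": 9.6},
  {"rz": 9.6},
  {"rz": 9.6},
  {},
  {},
])

```text
$.commands[0]: bad value
```

```bash
cat >> h.py <<'E'
def go(x,y,z=None,deg=None):
    o=arm.get_obs();R=np.array(o['tool_rot']);p=np.array(o['tool_pos'])
    t=np.array([x,y,p[2] if z is None else z]); a=np.degrees(np.arctan2(R[1,1],R[0,1]))
    print('t',round(o['t'],2),'tcp',p.round(1),'tilt',R[:,2].round(4),'yang',a.round(2),'gap',round(o['finger_gap'],1),'gf',np.round(o['gripper_force'],1),'ft',np.round(o['ft_force'],1))
    print('shift cm (tool)',((R.T@(t-p))/10).round(2),'rz', None if deg is None else round(a-deg,2))
E
python3 - <<'E'
from h import *
go(420.5,206.5,None,5.5)
W=np.load('top0.npy')
layer(W,20,70,(280,480,250,330)); layer(W,20,70,(250,430,140,240)); layer(W,30,60,(300,520,380,520))
s=cv2.imread('pics/top0.png')
for u in [(302,272),(302,285),(293,280),(312,280),(365,250),(365,262),(210,262),(190,280),(232,275)]: print(u,W[u[1],u[0]].round())
E
```

```text
t 0.1 tcp [294.  579.1 204.7] tilt [-7.0e-04 -1.5e-03 -1.0e+00] yang 63.08 gap 93.9 gf 0.0 ft [ 0.3  0.2 -0.2]
shift cm (tool) [-28.15 -27.49   0.05] rz 57.58
layer 20 70 n 370 ctr [363.3 291.5] [ 47. 174.] long deg 156.6 zmed 44.8 mean [336.5 298.8  40.5]
layer 20 70 n 846 ctr [344.5 190.1] [100. 169.] long deg 179.9 zmed 44.5 mean [338.2 179.5  41.2]
layer 30 60 n 397 ctr [379.7 488. ] [42. 83.] long deg 156.1 zmed 47.8 mean [374.3 492.7  46.2]
(302, 272) [308. 321.  43.]
(302, 285) [273. 333.  44.]
(293, 280) [291. 350.  46.]
(312, 280) [294. 298.  16.]
(365, 250) [319. 149.  45.]
(365, 262) [284. 166.  48.]
(210, 262) [263. 541. 251.]
(190, 280) [365. 583.  51.]
(232, 275) [352. 484.  44.]
```

Request:
arm_command([
  {"x": 0,"y": 0,"z": -1,"rx": 0,"ry": 0,"rz": 9.6,"grip": 9.4},
  {"x": 0,"y": 0,"z": -1,"rx": 0,"ry": 0,"rz": 9.6,"grip": 9.4},
  {"x": 0,"y": 0,"z": -1,"rx": 0,"ry": 0,"rz": 9.6,"grip": 9.4},
  {"x": 0,"y": 0,"z": 0,"rx": 0,"ry": 0,"rz": 9.6,"grip": 9.4},
  {"x": 0,"y": 0,"z": 0,"rx": 0,"ry": 0,"rz": 9.6,"grip": 9.4},
  {"x": 0,"y": 0,"z": 0,"rx": 0,"ry": 0,"rz": 9.6,"grip": 9.4},
  {"x": 0,"y": 0,"z": 0,"rx": 0,"ry": 0,"rz": 0,"grip": 9.4},
], force=20)

```text
t: 0.98
tool_pos: [294.0, 579.4, 234.9]
tool_rot: [[-0.097, 0.995, -0.0], [0.995, 0.097, -0.001], [-0.001, -0.0, -1.0]]
ft_force: [0.5, -0.5, -1.2]
finger_gap: 94.2
gripper_force: 0.0
```

```bash
python3 -c "
from h import *
go(420.5,206.5,None,5.5)"
```

```text
t 0.97 tcp [294.  579.4 234.9] tilt [-1.0e-04 -1.2e-03 -1.0e+00] yang 5.59 gap 94.2 gf 0.0 ft [ 0.5 -0.5 -1.2]
shift cm (tool) [-38.34   8.96   0.04] rz 0.09
```

Request:
arm_command([
  {"x": -4.8,"y": 1.12,"z": 0,"rx": 0,"ry": 0,"rz": 0,"grip": 9.4},
  {"x": -4.8,"y": 1.12,"z": 0,"rx": 0,"ry": 0,"rz": 0,"grip": 9.4},
  {"x": -4.8,"y": 1.12,"z": 0,"rx": 0,"ry": 0,"rz": 0,"grip": 9.4},
  {"x": -4.8,"y": 1.12,"z": 0,"rx": 0,"ry": 0,"rz": 0,"grip": 9.4},
  {"x": -4.8,"y": 1.12,"z": 0,"rx": 0,"ry": 0,"rz": 0,"grip": 9.4},
  {"x": -4.8,"y": 1.12,"z": 0,"rx": 0,"ry": 0,"rz": 0,"grip": 9.4},
  {"x": -4.8,"y": 1.12,"z": 0,"rx": 0,"ry": 0,"rz": 0,"grip": 9.4},
  {"x": -4.74,"y": 1.12,"z": 0,"rx": 0,"ry": 0,"rz": 0,"grip": 9.4},
  {"x": 0,"y": 0,"z": 0,"rx": 0,"ry": 0,"rz": 0,"grip": 9.4},
])

```text
t: 2.1
tool_pos: [421.2, 202.6, 235.8]
tool_rot: [[-0.092, 0.996, 0.001], [0.996, 0.092, -0.001], [-0.001, 0.001, -1.0]]
ft_force: [-1.4, 0.5, -0.2]
finger_gap: 93.8
gripper_force: 0.0
```

```bash
python3 -c "
from h import *
go(420.5,206.5,133,5.5)
s=snap('side','side1.png');W=world(s)
for z in [(174,188),(92,108),(64,76),(19,30)]: layer(W,*z)
cv2.imwrite('pics/side1c.png',cv2.resize(s['image'][120:320,220:400,::-1],None,fx=3,fy=3))
"
```

```text
t 2.1 tcp [421.2 202.6 235.8] tilt [ 7.0e-04 -1.1e-03 -1.0e+00] yang 5.25 gap 93.8 gf 0.0 ft [-1.4  0.5 -0.2]
shift cm (tool) [ 0.41 -0.04 10.28] rz -0.25
layer 174 188 n 170 ctr [422.9 208. ] [40. 43.] long deg 106.4 zmed 179.6 mean [422.5 210.7 179.3]
layer 92 108 n 140 ctr [419.9 224.5] [48. 37.] long deg 19.5 zmed 98.5 mean [419.9 229.   98.9]
layer 64 76 n 142 ctr [423.9 216.5] [84. 51.] long deg 11.6 zmed 68.4 mean [414.6 215.   68.7]
layer 19 30 n 214 ctr [420.3 242.9] [48. 47.] long deg 7.3 zmed 23.8 mean [421.2 246.8  23.8]
```

View pics/side1c.png

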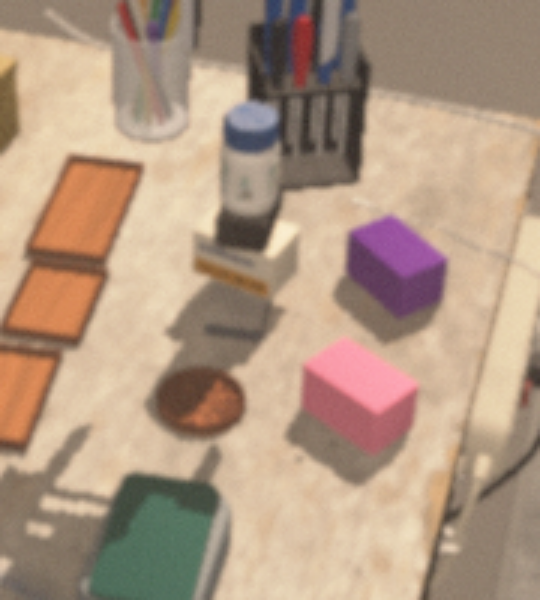

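```bash
python3 -c "
from h import *
s=snap('side','side2.png');K=np.array(s['K']);R=np.array(s['attitude']);p=np.array(s['position'])
o=arm.get_obs()
def pr(P): c=K@(R.T@(np.array(P)-p)); return c[:2]/c[2]
P=np.array(o['tool_pos']);Rt=np.array(o['tool_rot'])
for d in (-47,0,47): print(pr(P+Rt[:,1]*d))
print(pr([421,207,181]),pr([294,579,205]))
W=world(s)
for u in [(271,110),(305,110),(300,160)]: print(W[u[1],u[0]])
"
```

```text
[326.27414435 140.13134678]
[305.68999446 137.83816367]
[285.39192337 135.57685126]
[304.43924802 158.2055412 ] [317.20404298 270.14975279]
[ 627.38137335 -160.21304508   89.95816803]
[ 519.35061128 -156.41882228  109.11235052]
[428.92933234 216.76106154 180.46125932]
```

View pics/side2.png

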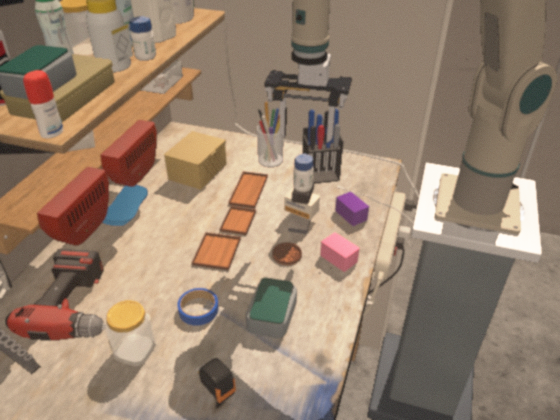

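```bash
python3 -c "
from h import *
s=snap('side');W=world(s)
m=(W[...,2]>200)&(abs(W[...,0]-421)<150)&(abs(W[...,1]-203)<120)&(s['z_map']>0)
v,u=np.nonzero(m);P=W[m];print(u.min(),u.max(),v.min(),v.max())
for z in range(200,420,15):
  q=P[(P[:,2]>z)&(P[:,2]<=z+15)]
  if len(q): print(z,len(q),q.min(0).round(),q.max(0).round())
cv2.imwrite('pics/side3c.png',cv2.resize(s['image'][50:190,230:380,::-1],None,fx=4,fy=4))
"
```

```text
264 351 0 142
230 33 [363. 205. 236.] [475. 221. 244.]
245 74 [361. 195. 245.] [477. 227. 260.]
260 73 [361. 194. 260.] [478. 225. 275.]
275 86 [361. 196. 275.] [477. 224. 290.]
290 79 [361. 202. 290.] [477. 225. 305.]
305 74 [360. 192. 305.] [478. 225. 319.]
320 46 [338. 202. 320.] [495. 247. 335.]
335 377 [338. 182. 335.] [498. 251. 350.]
350 360 [332. 177. 350.] [504. 251. 365.]
365 1027 [330. 163. 365.] [512. 251. 380.]
380 215 [378. 190. 380.] [435. 235. 395.]
395 169 [378. 182. 395.] [436. 235. 409.]
410 247 [377. 171. 410.] [453. 245. 425.]
```

View pics/side3c.png

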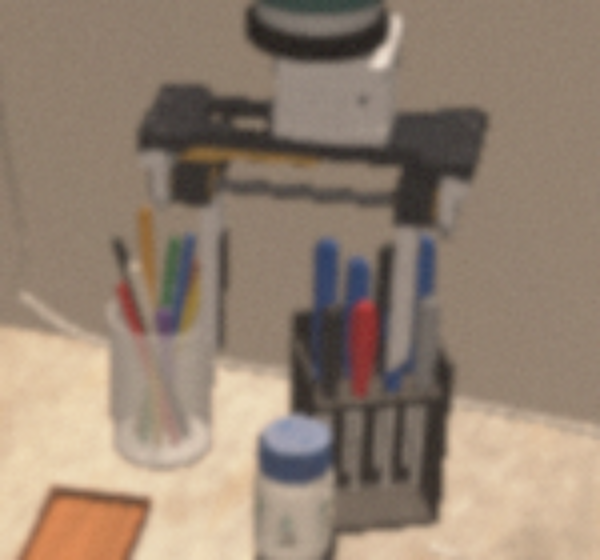

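The fingers straddle the bottle cap at crop (295,440). The depth readings put them at x 361–477, as expected. Descending.

Request:
arm_command([
  {"x": 0.45,"y": 0,"z": 2.6,"rx": 0,"ry": 0,"rz": 0,"grip": 9.4},
  {"x": 0,"y": 0,"z": 2.6,"rx": 0,"ry": 0,"rz": 0,"grip": 9.4},
  {"x": 0,"y": 0,"z": 2.6,"rx": 0,"ry": 0,"rz": 0,"grip": 9.4},
  {"x": 0,"y": 0,"z": 2.5,"rx": 0,"ry": 0,"rz": 0,"grip": 9.4},
  {"x": 0,"y": 0,"z": 0,"rx": 0,"ry": 0,"rz": 0,"grip": 6},
  {"x": 0,"y": 0,"z": 0,"rx": 0,"ry": 0,"rz": 0,"grip": 5.5},
  {"x": 0,"y": 0,"z": 0,"rx": 0,"ry": 0,"rz": 0,"grip": 5},
  {"x": 0,"y": 0,"z": 0,"rx": 0,"ry": 0,"rz": 0,"grip": 4.5},
  {"x": 0,"y": 0,"z": 0,"rx": 0,"ry": 0,"rz": 0,"grip": 4},
  {"x": 0,"y": 0,"z": 0,"rx": 0,"ry": 0,"rz": 0,"grip": 4},
  {"x": 0,"y": 0,"z": 0,"rx": 0,"ry": 0,"rz": 0,"grip": 4},
], force=12)

```text
t: 3.62
tool_pos: [420.1, 211.1, 132.7]
tool_rot: [[-0.095, 0.995, 0.001], [0.995, 0.095, 0.0], [0.0, 0.001, -1.0]]
ft_force: [0.8, 0.7, 2.3]
finger_gap: 44.1
gripper_force: 12.0
```

```bash
python3 -c "
from h import *
go(414,349,None,5.5)
W=world(snap('side'))
layer(W,174,188);layer(W,92,108)"
```

```text
t 3.62 tcp [420.1 211.1 132.7] tilt [ 8.e-04  5.e-04 -1.e+00] yang 5.48 gap 44.1 gf 12.0 ft [0.8 0.7 2.3]
shift cm (tool) [1.378e+01 7.100e-01 1.000e-02] rz -0.02
layer 174 188 n 220 ctr [419.  208.5] [43. 68.] long deg 174.2 zmed 180.2 mean [419.9 212.9 179.9]
layer 92 108 n 137 ctr [421.5 227.2] [42. 28.] long deg 0.8 zmed 98.5 mean [420.3 229.8  99. ]
```

Request:
arm_command([
  {"x": 0,"y": 0,"z": -1,"rx": 0,"ry": 0,"rz": 0,"grip": 4},
  {"x": 0,"y": 0,"z": -2,"rx": 0,"ry": 0,"rz": 0,"grip": 4},
  {"x": 0,"y": 0,"z": -3,"rx": 0,"ry": 0,"rz": 0,"grip": 4},
  {"x": 0,"y": 0,"z": 0,"rx": 0,"ry": 0,"rz": 0,"grip": 4},
  {"x": 0,"y": 0,"z": 0,"rx": 0,"ry": 0,"rz": 0,"grip": 4},
], force=12)

```text
t: 4.3
tool_pos: [418.9, 210.9, 192.1]
tool_rot: [[-0.096, 0.995, -0.001], [0.995, 0.096, -0.0], [-0.0, -0.001, -1.0]]
ft_force: [0.0, 0.6, -1.0]
finger_gap: 44.2
gripper_force: 12.0
```

```bash
cat >> h.py <<'E'
def trays(n,s):
    W=world(s); hsv=cv2.cvtColor(s['image'],cv2.COLOR_RGB2HSV)
    m=((hsv[...,0]<16)&(hsv[...,1]>110)&(abs(W[...,2])<25)).astype('uint8')
    k,l,st,c=cv2.connectedComponentsWithStats(m)
    for i in range(1,k):
        if st[i,4]<100: continue
        P=W[l==i]; r=cv2.minAreaRect(P[:,:2].astype('float32'))
        print(n,c[i].round(),st[i,4],'ctr',np.round(r[0],1),np.round(r[1]),'ang',round(r[2],1))
E
python3 -c "
from h import *
s=snap('side');trays('side',s);W=world(s)
layer(W,232,250);layer(W,94,108)
s=snap('top');trays('top',s);W=world(s)
layer(W,232,250);layer(W,94,108);layer(W,64,76);layer(W,19,30)
go(414,349,None,5.5)"
```

```text
side [243. 203.] 1523 ctr [585.4 188.9] [ 75. 271.] ang 8.4
side [216. 251.] 1169 ctr [578.6 391.4] [ 88. 116.] ang 7.0
side [288. 254.] 399 ctr [417.6 349. ] [63. 72.] ang 12.4
side [225. 395.] 129 ctr [409.8 735.8] [47. 15.] ang 61.1
layer 232 250 n 253 ctr [417.1 216.9] [53. 56.] long deg 147.2 zmed 239.2 mean [419.6 214.  239.2]
layer 94 108 n 304 ctr [423.7 205. ] [44. 70.] long deg 94.7 zmed 98.4 mean [422.5 207.   98.4]
top [314. 186.] 391 ctr [587.  173.7] [77. 73.] ang 6.3
top [286. 198.] 627 ctr [569.2 268.3] [76. 96.] ang 5.3
top [244. 207.] 984 ctr [577.2 391.1] [ 95. 109.] ang 5.7
top [277. 249.] 421 ctr [414.6 346.8] [65. 70.] ang 72.6
layer 232 250 n 104 ctr [414.2 221.2] [68. 16.] long deg 16.4 zmed 239.6 mean [412.4 221.4 239.6]
layer 94 108 n 375 ctr [419.8 204.1] [48. 69.] long deg 93.7 zmed 100.3 mean [418.  205.3 100.3]
layer 64 76 n 135 ctr [390.6 210.9] [23. 51.] long deg 93.9 zmed 70.8 mean [391.7 210.8  70.5]
layer 19 30 n 281 ctr [414.3 203.1] [129.  50.] long deg 88.6 zmed 25.6 mean [416.  212.3  25.4]
t 4.4 tcp [418.8 210.7 191.7] tilt [-0.0019 -0.001  -1.    ] yang 5.49 gap 44.0 gf 12.0 ft [ 0.5 -0.8 -0.6]
shift cm (tool) [ 1.381e+01  8.500e-01 -1.000e-02] rz -0.01
```

Request:
arm_command([
  {"x": 2,"y": 0.15,"z": 0,"rx": 0,"ry": 0,"rz": 0,"grip": 4},
  {"x": 3.5,"y": 0.26,"z": 0,"rx": 0,"ry": 0,"rz": 0,"grip": 4},
  {"x": 3.5,"y": 0.27,"z": 0,"rx": 0,"ry": 0,"rz": 0,"grip": 4},
  {"x": 3,"y": 0.23,"z": 0,"rx": 0,"ry": 0,"rz": 0,"grip": 4},
  {"x": 2,"y": 0.15,"z": 0,"rx": 0,"ry": 0,"rz": 0,"grip": 4},
  {"x": 0,"y": 0,"z": 3,"rx": 0,"ry": 0,"rz": 0,"grip": 4},
  {"x": 0,"y": 0,"z": 4,"rx": 0,"ry": 0,"rz": 0,"grip": 4},
  {"x": 0,"y": 0,"z": 4,"rx": 0,"ry": 0,"rz": 0,"grip": 4},
  {"x": 0,"y": 0,"z": 2.5,"rx": 0,"ry": 0,"rz": 0,"grip": 4},
  {"x": 0,"y": 0,"z": 0,"rx": 0,"ry": 0,"rz": 0,"grip": 4},
  {"x": 0,"y": 0,"z": 0,"rx": 0,"ry": 0,"rz": 0,"grip": 4},
], force=12)

```text
t: 5.78
tool_pos: [417.3, 351.9, 58.1]
tool_rot: [[-0.095, 0.995, 0.001], [0.995, 0.095, 0.001], [0.001, 0.001, -1.0]]
ft_force: [0.2, 0.7, -0.2]
finger_gap: 44.1
gripper_force: 12.0
```

```bash
python3 -c "
from h import *
go(416,351,36,5.5)
s=snap('side','side4.png');W=world(s);trays('side',s)
B=(360,470,290,410)
layer(W,94,112,B);layer(W,4,12,B)
cv2.imwrite('pics/side4c.png',cv2.resize(s['image'][180:290,230:350,::-1],None,fx=4,fy=4))
s=snap('top');W=world(s)
layer(W,94,112,B)
"
```

```text
t 5.78 tcp [417.3 351.9  58.1] tilt [ 8.e-04  6.e-04 -1.e+00] yang 5.48 gap 44.1 gf 12.0 ft [ 0.2  0.7 -0.2]
shift cm (tool) [-0.08 -0.14  2.21] rz -0.02
side [239. 209.] 1033 ctr [588.3 190. ] [ 74. 268.] ang 11.8
side [216. 251.] 1173 ctr [578.3 391.3] [ 89. 117.] ang 6.6
side [287. 256.] 259 ctr [416.8 355.2] [63. 54.] ang 16.0
side [225. 395.] 128 ctr [409.6 737.2] [46. 13.] ang 59.8
layer 94 112 n 313 ctr [416.8 349.5] [43. 69.] long deg 176.7 zmed 104.7 mean [417.1 354.7 103.7]
none 4 12
layer 94 112 n 24 ctr [403.1 365.7] [17.  8.] long deg 38.8 zmed 101.4 mean [403.3 364.4 101. ]
```

View pics/side4c.png

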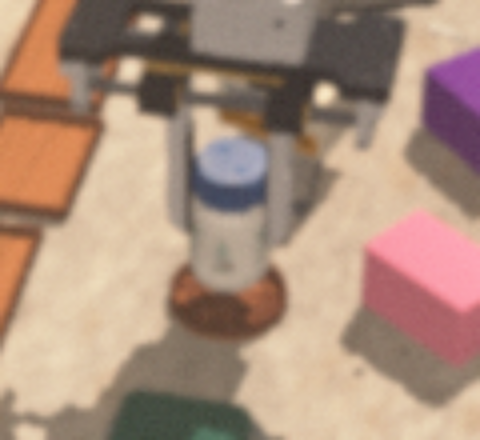

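The bottle is upright over the holder, at crop (230,250) with the holder at (228,300). Lowering and releasing.

Request:
arm_command([
  {"x": -0.1,"y": -0.1,"z": 1.1,"rx": 0,"ry": 0,"rz": 0,"grip": 4},
  {"x": 0,"y": 0,"z": 0.8,"rx": 0,"ry": 0,"rz": 0,"grip": 4},
  {"x": 0,"y": 0,"z": 0.25,"rx": 0,"ry": 0,"rz": 0,"grip": 4},
  {"x": 0,"y": 0,"z": 0,"rx": 0,"ry": 0,"rz": 0,"grip": 4},
  {"x": 0,"y": 0,"z": 0,"rx": 0,"ry": 0,"rz": 0,"grip": 4},
  {"x": 0,"y": 0,"z": 0,"rx": 0,"ry": 0,"rz": 0,"grip": 4},
], force=8)

```text
t: 6.62
tool_pos: [415.9, 350.4, 36.1]
tool_rot: [[-0.096, 0.995, 0.0], [0.995, 0.096, 0.0], [0.0, 0.0, -1.0]]
ft_force: [-0.2, 0.8, -0.5]
finger_gap: 43.9
gripper_force: 8.0
```

Request:
arm_command([
  {"x": 0,"y": 0,"z": 0.1,"rx": 0,"ry": 0,"rz": 0,"grip": 4},
  {"x": 0,"y": 0,"z": 0,"rx": 0,"ry": 0,"rz": 0,"grip": 4.6},
  {"x": 0,"y": 0,"z": 0,"rx": 0,"ry": 0,"rz": 0,"grip": 5.2},
  {"x": 0,"y": 0,"z": 0,"rx": 0,"ry": 0,"rz": 0,"grip": 6.5},
  {"x": 0,"y": 0,"z": 0,"rx": 0,"ry": 0,"rz": 0,"grip": 6.5},
  {"x": 0,"y": 0,"z": -3,"rx": 0,"ry": 0,"rz": 0,"grip": 6.5},
  {"x": 0,"y": 0,"z": -5,"rx": 0,"ry": 0,"rz": 0,"grip": 7},
  {"x": 0,"y": 0,"z": -5,"rx": 0,"ry": 0,"rz": 0,"grip": 8},
  {"x": 0,"y": 0,"z": -2,"rx": 0,"ry": 0,"rz": 0,"grip": 8},
  {"x": 0,"y": 0,"z": 0,"rx": 0,"ry": 0,"rz": 0,"grip": 8},
], force=15)

```text
t: 7.88
tool_pos: [416.7, 351.0, 186.4]
tool_rot: [[-0.096, 0.995, 0.002], [0.995, 0.096, 0.003], [0.002, 0.003, -1.0]]
ft_force: [-0.2, 0.1, -0.8]
finger_gap: 79.9
gripper_force: 0.0
```

```bash
python3 -c "
from h import *
s=snap('side');W=world(s)
B=(360,470,290,410)
layer(W,76,92,B);layer(W,92,106);layer(W,64,76)
s=snap('top');W=world(s)
layer(W,76,92,B);layer(W,92,106);layer(W,64,76)
go(421.8,204.5,None,4.2)
"
```

```text
layer 76 92 n 215 ctr [416.8 347.3] [42. 41.] long deg 80.4 zmed 82.5 mean [415.6 349.7  82.3]
layer 92 106 n 220 ctr [430.5 207.4] [33. 67.] long deg 100.5 zmed 98.5 mean [428.2 212.5  98.4]
layer 64 76 n 136 ctr [424.5 216.3] [80. 50.] long deg 9.5 zmed 68.5 mean [414.7 214.2  68.4]
layer 76 92 n 212 ctr [412. 347.] [40. 42.] long deg 138.3 zmed 84.7 mean [410.9 347.5  84.2]
layer 92 106 n 394 ctr [419.6 204.1] [46. 71.] long deg 94.0 zmed 100.6 mean [417.5 205.9 100.4]
layer 64 76 n 121 ctr [391.8 211.9] [50. 23.] long deg 89.3 zmed 70.9 mean [392.3 210.9  70.8]
t 7.97 tcp [415.3 350.  184.2] tilt [-1.1e-03 -7.0e-04 -1.0e+00] yang 5.49 gap 80.1 gf 0.0 ft [-0.6  1.2  0.8]
shift cm (tool) [-1.454e+01 -7.400e-01  1.000e-02] rz 1.29
```

Request:
arm_command([
  {"x": -3,"y": -0.15,"z": 0,"rx": 0,"ry": 0,"rz": 0,"grip": 9},
  {"x": -4,"y": -0.2,"z": 0,"rx": 0,"ry": 0,"rz": 0,"grip": 9},
  {"x": -4.5,"y": -0.24,"z": 0,"rx": 0,"ry": 0,"rz": 0,"grip": 9},
  {"x": -3,"y": -0.15,"z": 0,"rx": 0,"ry": 0,"rz": 1.2,"grip": 9},
  {"x": 0,"y": 0,"z": 3,"rx": 0,"ry": 0,"rz": 0,"grip": 8},
  {"x": 0,"y": 0,"z": 4,"rx": 0,"ry": 0,"rz": 0,"grip": 8},
  {"x": 0,"y": 0,"z": 2,"rx": 0,"ry": 0,"rz": 0,"grip": 8},
  {"x": 0,"y": 0,"z": 0,"rx": 0,"ry": 0,"rz": 0,"grip": 8},
  {"x": 0,"y": 0,"z": 0,"rx": 0,"ry": 0,"rz": 0,"grip": 8},
  {"x": 0,"y": 0,"z": 0,"rx": 0,"ry": 0,"rz": 0,"grip": 8},
])

```text
t: 9.22
tool_pos: [422.9, 205.5, 95.6]
tool_rot: [[-0.075, 0.997, 0.001], [0.997, 0.075, 0.001], [0.001, 0.001, -1.0]]
ft_force: [0.4, -0.6, 0.1]
finger_gap: 80.0
gripper_force: 0.0
```

```bash
python3 -c "
from h import *
go(421.5,204.5,82,4.2)
"
```

```text
t 9.22 tcp [422.9 205.5  95.6] tilt [ 1.2e-03  7.0e-04 -1.0e+00] yang 4.29 gap 80.0 gf 0.0 ft [ 0.4 -0.6  0.1]
shift cm (tool) [-0.09 -0.15  1.36] rz 0.09
```

Request:
arm_command([
  {"x": -0.1,"y": -0.1,"z": 0.7,"rx": 0,"ry": 0,"rz": 0,"grip": 8},
  {"x": 0,"y": 0,"z": 0.65,"rx": 0,"ry": 0,"rz": 0,"grip": 7},
  {"x": 0,"y": 0,"z": 0,"rx": 0,"ry": 0,"rz": 0,"grip": 6},
  {"x": 0,"y": 0,"z": 0,"rx": 0,"ry": 0,"rz": 0,"grip": 5.3},
  {"x": 0,"y": 0,"z": 0,"rx": 0,"ry": 0,"rz": 0,"grip": 4.8},
  {"x": 0,"y": 0,"z": 0,"rx": 0,"ry": 0,"rz": 0,"grip": 4.4},
  {"x": 0,"y": 0,"z": 0,"rx": 0,"ry": 0,"rz": 0,"grip": 4},
  {"x": 0,"y": 0,"z": 0,"rx": 0,"ry": 0,"rz": 0,"grip": 4},
  {"x": 0,"y": 0,"z": -0.5,"rx": 0,"ry": 0,"rz": 0,"grip": 4},
  {"x": 0,"y": 0,"z": -2,"rx": 0,"ry": 0,"rz": 0,"grip": 4},
  {"x": 0,"y": 0,"z": -4,"rx": 0,"ry": 0,"rz": 0,"grip": 4},
  {"x": 0,"y": 0,"z": 0,"rx": 0,"ry": 0,"rz": 0,"grip": 4},
], force=22)

```text
t: 10.72
tool_pos: [422.9, 204.9, 148.6]
tool_rot: [[-0.075, 0.997, 0.004], [0.997, 0.075, 0.002], [0.002, 0.004, -1.0]]
ft_force: [-0.2, 0.3, -2.1]
finger_gap: 44.0
gripper_force: 22.0
```

```bash
python3 -c "
from h import *
s=snap('side');W=world(s);trays('side',s)
layer(W,64,76);layer(W,155,172)
s=snap('top');W=world(s);trays('top',s)
layer(W,64,76);layer(W,155,172)
go(569,269,None,5)
"
```

```text
side [243. 203.] 1516 ctr [585.9 188.2] [ 76. 264.] ang 8.5
side [216. 251.] 1171 ctr [578.9 391.6] [ 88. 117.] ang 7.0
side [225. 395.] 128 ctr [409.6 736.7] [47. 14.] ang 61.3
layer 64 76 n 398 ctr [424.5 204.6] [54. 78.] long deg 166.0 zmed 68.7 mean [424.4 208.4  68.6]
layer 155 172 n 394 ctr [426.4 207.2] [61. 76.] long deg 119.6 zmed 165.0 mean [422.8 212.4 164.3]
top [314. 185.] 380 ctr [587.8 171.1] [80. 78.] ang 2.7
top [286. 198.] 621 ctr [569.6 269.2] [72. 96.] ang 3.4
top [244. 207.] 982 ctr [575.7 390.5] [ 94. 109.] ang 6.5
layer 64 76 n 425 ctr [421.5 205.7] [50. 79.] long deg 165.9 zmed 70.8 mean [416.3 208.3  70.6]
layer 155 172 n 293 ctr [416.5 217.2] [47. 67.] long deg 178.1 zmed 165.4 mean [415.8 219.4 165. ]
t 10.82 tcp [420.9 204.2 146.4] tilt [-4.e-04  2.e-04 -1.e+00] yang 4.3 gap 43.6 gf 22.0 ft [-1.2 -0.4 -1.5]
shift cm (tool) [ 5.350e+00  1.525e+01 -1.000e-02] rz -0.7
```

Request:
arm_command([
  {"x": 0.7,"y": 2,"z": 0,"rx": 0,"ry": 0,"rz": 0,"grip": 4},
  {"x": 1.36,"y": 4,"z": 0,"rx": 0,"ry": 0,"rz": 0,"grip": 4},
  {"x": 1.6,"y": 4.4,"z": 0,"rx": 0,"ry": 0,"rz": 0,"grip": 4},
  {"x": 1.2,"y": 3,"z": 0,"rx": 0,"ry": 0,"rz": 0,"grip": 4},
  {"x": 0.5,"y": 2,"z": 0,"rx": 0,"ry": 0,"rz": -0.7,"grip": 4},
  {"x": 0,"y": 0,"z": 3,"rx": 0,"ry": 0,"rz": 0,"grip": 4},
  {"x": 0,"y": 0,"z": 4,"rx": 0,"ry": 0,"rz": 0,"grip": 4},
  {"x": 0,"y": 0,"z": 3,"rx": 0,"ry": 0,"rz": 0,"grip": 4},
  {"x": 0,"y": 0,"z": 1,"rx": 0,"ry": 0,"rz": 0,"grip": 4},
  {"x": 0,"y": 0,"z": 0,"rx": 0,"ry": 0,"rz": 0,"grip": 4},
  {"x": 0,"y": 0,"z": 0,"rx": 0,"ry": 0,"rz": 0,"grip": 4},
], force=22)

```text
t: 12.2
tool_pos: [571.8, 269.4, 37.4]
tool_rot: [[-0.087, 0.996, 0.002], [0.996, 0.087, 0.001], [0.001, 0.002, -1.0]]
ft_force: [0.2, -0.2, -1.4]
finger_gap: 43.3
gripper_force: 22.0
```

```bash
python3 -c "
from h import *
go(570.5,269.2,15,5)
s=snap('side','side5.png');W=world(s)
B=(500,650,210,330)
layer(W,45,56,B); layer(W,5,13,B); layer(W,64,76);layer(W,19,30)
cv2.imwrite('pics/side5c.png',cv2.resize(s['image'][130:270,180:340,::-1],None,fx=4,fy=4))
s=snap('top');W=world(s);layer(W,45,56,B);layer(W,64,76);layer(W,19,30)
"
```

```text
t 12.2 tcp [571.8 269.4  37.4] tilt [ 1.5e-03  7.0e-04 -1.0e+00] yang 4.97 gap 43.3 gf 22.0 ft [ 0.2 -0.2 -1.4]
shift cm (tool) [-0.   -0.14  2.24] rz -0.03
layer 45 56 n 175 ctr [575.8 277.3] [54. 70.] long deg 120.3 zmed 53.2 mean [570.2 277.1  52.4]
none 5 13
layer 64 76 n 387 ctr [424.9 204.9] [54. 78.] long deg 166.9 zmed 68.7 mean [424.  208.9  68.8]
layer 19 30 n 173 ctr [420.  245.4] [36. 57.] long deg 167.0 zmed 24.0 mean [418.2 244.8  24. ]
layer 45 56 n 49 ctr [549.7 267.5] [ 8. 68.] long deg 94.6 zmed 51.5 mean [548.9 269.6  51. ]
layer 64 76 n 453 ctr [422.1 205.7] [49. 81.] long deg 167.3 zmed 70.6 mean [420.  207.9  70.6]
layer 19 30 n 328 ctr [421.9 203.4] [ 50. 127.] long deg 95.2 zmed 25.9 mean [420.7 205.5  25.7]
```

View pics/side5c.png

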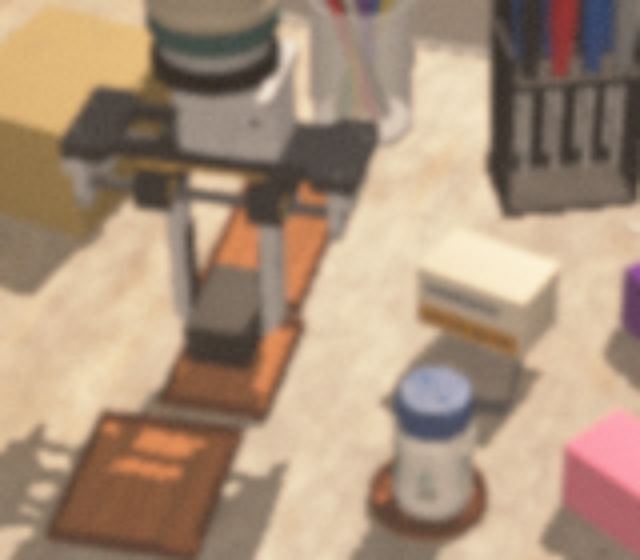

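The adapter hangs level over the smallest tray at crop (225,330). The bottle stands in its holder at (435,450). The carton at (485,290) looks yawed relative to the stone, which I'll check next. Lowering the adapter now.

Request:
arm_command([
  {"x": -0.05,"y": -0.15,"z": 1.1,"rx": 0,"ry": 0,"rz": 0,"grip": 4},
  {"x": 0,"y": 0,"z": 0.8,"rx": 0,"ry": 0,"rz": 0,"grip": 4},
  {"x": 0,"y": 0,"z": 0.3,"rx": 0,"ry": 0,"rz": 0,"grip": 4},
  {"x": 0,"y": 0,"z": 0,"rx": 0,"ry": 0,"rz": 0,"grip": 4},
  {"x": 0,"y": 0,"z": 0,"rx": 0,"ry": 0,"rz": 0,"grip": 4},
  {"x": 0,"y": 0,"z": 0,"rx": 0,"ry": 0,"rz": 0,"grip": 4},
])

```text
t: 13.05
tool_pos: [568.9, 268.3, 14.6]
tool_rot: [[-0.087, 0.996, -0.001], [0.996, 0.087, -0.0], [-0.0, -0.001, -1.0]]
ft_force: [-2.8, -2.1, 5.7]
finger_gap: 43.7
gripper_force: 22.0
```

```bash
python3 -c "
from h import *
go(570.5,269.2,15,5)
s=snap('top');W=world(s);np.save('t6.npy',W)
S=snap('side');V=world(S)
c=np.full((400,400,3),255,np.uint8)
for A,I,col in((W,s['image'],(0,0,255)),(V,S['image'],(255,0,0))):
  for lo,hi,sh in((60,78,1),(18,32,0)):
    m=(A[...,2]>lo)&(A[...,2]<hi)
    for p in A[m]:
      x=int((p[0]-340)*2.5);y=int((p[1]-120)*2.5)
      cv2.circle(c,(y,399-x),1,col if sh else (150,150,150) if col[0]==0 else (100,200,100),-1)
cv2.imwrite('pics/map6.png',c)
"
```

```text
t 13.05 tcp [568.9 268.3  14.6] tilt [-1.4e-03 -2.0e-04 -1.0e+00] yang 4.98 gap 43.7 gf 22.0 ft [-2.8 -2.1  5.7]
shift cm (tool) [ 0.08  0.17 -0.04] rz -0.02
```

View pics/map6.png

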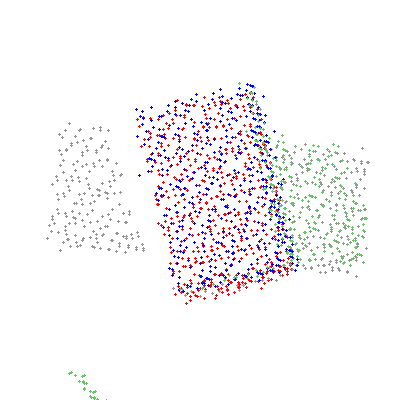

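The map (up is +x, right is +y) shows the carton lying across the stone. Its top is about 49 x 80 mm, its long axis is at about 167°, and its centre is near (424,205). The stone pokes out left and right along y. I'll grip the carton across its short side, with tool y at 77°. First I release the adapter.

Request:
arm_command([
  {"x": 0,"y": 0,"z": 0,"rx": 0,"ry": 0,"rz": 0,"grip": 4.6},
  {"x": 0,"y": 0,"z": 0,"rx": 0,"ry": 0,"rz": 0,"grip": 5.2},
  {"x": 0,"y": 0,"z": 0,"rx": 0,"ry": 0,"rz": 0,"grip": 5.7},
  {"x": 0,"y": 0,"z": 0,"rx": 0,"ry": 0,"rz": 0,"grip": 5.7},
  {"x": 0,"y": 0,"z": -2,"rx": 0,"ry": 0,"rz": 0,"grip": 5.7},
  {"x": 0,"y": 0,"z": -4,"rx": 0,"ry": 0,"rz": 0,"grip": 6},
  {"x": 0,"y": 0,"z": -5,"rx": 0,"ry": 0,"rz": 0,"grip": 8},
  {"x": 0,"y": 0,"z": -4,"rx": 0,"ry": 0,"rz": 0,"grip": 8},
  {"x": 0,"y": 0,"z": 0,"rx": 0,"ry": 0,"rz": 0,"grip": 8},
])

```text
t: 14.28
tool_pos: [572.3, 269.4, 169.6]
tool_rot: [[-0.087, 0.996, 0.008], [0.996, 0.087, 0.004], [0.003, 0.008, -1.0]]
ft_force: [-0.7, 0.3, -0.1]
finger_gap: 79.7
gripper_force: 0.0
```

Request:
arm_command([
  {"x": 0,"y": -3,"z": 0,"rx": 0,"ry": 0,"rz": -9,"grip": 9},
  {"x": 0,"y": -3,"z": 0,"rx": 0,"ry": 0,"rz": -9,"grip": 9},
  {"x": 0,"y": 0,"z": 0,"rx": 0,"ry": 0,"rz": -9,"grip": 9},
  {"x": 0,"y": 0,"z": 0,"rx": 0,"ry": 0,"rz": -9,"grip": 9},
  {"x": 0,"y": 0,"z": 0,"rx": 0,"ry": 0,"rz": -9,"grip": 9},
  {"x": 0,"y": 0,"z": 0,"rx": 0,"ry": 0,"rz": -9,"grip": 9},
  {"x": 0,"y": 0,"z": 0,"rx": 0,"ry": 0,"rz": -9,"grip": 9},
  {"x": 0,"y": 0,"z": 0,"rx": 0,"ry": 0,"rz": -9,"grip": 9},
  {"x": 0,"y": 0,"z": 0,"rx": 0,"ry": 0,"rz": 0,"grip": 9},
  {"x": 0,"y": 0,"z": 0,"rx": 0,"ry": 0,"rz": 0,"grip": 9},
])

```text
t: 15.52
tool_pos: [510.4, 258.4, 164.3]
tool_rot: [[-0.974, 0.228, -0.0], [0.228, 0.974, -0.0], [0.0, -0.0, -1.0]]
ft_force: [0.2, -0.5, 0.2]
finger_gap: 90.3
gripper_force: 0.0
```

```bash
python3 -c "
from h import *
go(423.5,205,None,77)
B=(500,650,200,340)
for n in('side','top'):
  W=world(snap(n)); layer(W,28,38,B); layer(W,-5,14,B);layer(W,66,76);layer(W,19,30)
print(arm.get_obs()['q'])
"
```

```text
t 15.53 tcp [510.4 258.4 164.3] tilt [-4.e-04 -2.e-04 -1.e+00] yang 76.82 gap 90.3 gf 0.0 ft [ 0.2 -0.5  0.2]
shift cm (tool) [ 7.24 -7.18  0.01] rz -0.18
layer 28 38 n 283 ctr [567.3 268. ] [43. 70.] long deg 94.4 zmed 31.5 mean [567.9 270.3  31.7]
layer -5 14 n 1544 ctr [575.2 270. ] [150. 140.] long deg 0.1 zmed -0.1 mean [570.  279.2   0.9]
layer 66 76 n 333 ctr [424.8 205.6] [51. 76.] long deg 166.3 zmed 69.0 mean [424.5 206.9  69.1]
layer 19 30 n 208 ctr [383.2 215.1] [138.  62.] long deg 35.5 zmed 24.1 mean [415.7 240.7  24.1]
layer 28 38 n 270 ctr [564.1 267.4] [45. 68.] long deg 95.5 zmed 33.7 mean [563.4 268.2  33.6]
layer -5 14 n 1547 ctr [574.9 270. ] [150. 140.] long deg 0.1 zmed 1.8 mean [568.7 271.7   2.5]
layer 66 76 n 431 ctr [421.7 205.8] [49. 80.] long deg 167.9 zmed 70.8 mean [420.2 207.1  70.8]
layer 19 30 n 361 ctr [420.3 203.3] [ 51. 127.] long deg 95.8 zmed 25.5 mean [417.8 207.9  25.6]
[-0.50680201  0.5651721  -0.01716787  1.78336792  0.01309447  0.79346257
  0.81153201]
```

Request:
arm_command([
  {"x": 2,"y": -2,"z": 0,"rx": 0,"ry": 0,"rz": 0,"grip": 9},
  {"x": 3.2,"y": -3.2,"z": 0,"rx": 0,"ry": 0,"rz": 0,"grip": 9},
  {"x": 2.05,"y": -1.9,"z": 0,"rx": 0,"ry": 0,"rz": 0,"grip": 9},
  {"x": 0,"y": 0,"z": 3,"rx": 0,"ry": 0,"rz": 0,"grip": 9},
  {"x": 0,"y": 0,"z": 4,"rx": 0,"ry": 0,"rz": 0,"grip": 9},
  {"x": 0,"y": 0,"z": 1,"rx": 0,"ry": 0,"rz": 0,"grip": 9},
  {"x": 0,"y": 0,"z": 0,"rx": 0,"ry": 0,"rz": 0,"grip": 9},
  {"x": 0,"y": 0,"z": 0,"rx": 0,"ry": 0,"rz": 0,"grip": 9},
])

```text
t: 16.62
tool_pos: [424.8, 206.3, 85.5]
tool_rot: [[-0.974, 0.225, 0.002], [0.225, 0.974, 0.001], [-0.001, 0.001, -1.0]]
ft_force: [0.1, 0.5, -0.3]
finger_gap: 90.0
gripper_force: 0.0
```

```bash
python3 -c "
from h import *
go(423.3,205.5,42,77)
"
```

```text
t 16.62 tcp [424.8 206.3  85.5] tilt [ 1.7e-03  9.0e-04 -1.0e+00] yang 76.97 gap 90.0 gf 0.0 ft [ 0.1  0.5 -0.3]
shift cm (tool) [ 0.13 -0.11  4.35] rz -0.03
```

Request:
arm_command([
  {"x": 0.1,"y": -0.1,"z": 2,"rx": 0,"ry": 0,"rz": 0,"grip": 9},
  {"x": 0,"y": 0,"z": 1.5,"rx": 0,"ry": 0,"rz": 0,"grip": 9},
  {"x": 0,"y": 0,"z": 0.8,"rx": 0,"ry": 0,"rz": 0,"grip": 8},
  {"x": 0,"y": 0,"z": 0,"rx": 0,"ry": 0,"rz": 0,"grip": 7},
  {"x": 0,"y": 0,"z": 0,"rx": 0,"ry": 0,"rz": 0,"grip": 6.5},
  {"x": 0,"y": 0,"z": 0,"rx": 0,"ry": 0,"rz": 0,"grip": 6},
  {"x": 0,"y": 0,"z": 0,"rx": 0,"ry": 0,"rz": 0,"grip": 5.5},
  {"x": 0,"y": 0,"z": 0,"rx": 0,"ry": 0,"rz": 0,"grip": 5},
  {"x": 0,"y": 0,"z": 0,"rx": 0,"ry": 0,"rz": 0,"grip": 4.5},
  {"x": 0,"y": 0,"z": 0,"rx": 0,"ry": 0,"rz": 0,"grip": 4.3},
  {"x": 0,"y": 0,"z": 0,"rx": 0,"ry": 0,"rz": 0,"grip": 4.3},
], force=25)

```text
t: 18.0
tool_pos: [422.7, 205.0, 41.6]
tool_rot: [[-0.974, 0.225, -0.0], [0.225, 0.974, -0.0], [0.0, -0.0, -1.0]]
ft_force: [-0.5, -1.4, 2.3]
finger_gap: 48.2
gripper_force: 25.0
```

```bash
python3 -c "
from h import *
go(423.3,205.5,42,77)
"
```

```text
t 18.0 tcp [422.7 205.   41.6] tilt [-0. -0. -1.] yang 76.98 gap 48.2 gf 25.0 ft [-0.5 -1.4  2.3]
shift cm (tool) [-0.04  0.06 -0.04] rz -0.02
```

Request:
arm_command([
  {"x": 0,"y": 0,"z": -0.5,"rx": 0,"ry": 0,"rz": 0,"grip": 4.3},
  {"x": 0,"y": 0,"z": -1.5,"rx": 0,"ry": 0,"rz": 0,"grip": 4.3},
  {"x": 0,"y": 0,"z": -3,"rx": 0,"ry": 0,"rz": 0,"grip": 4.3},
  {"x": 0,"y": 0,"z": -4,"rx": 0,"ry": 0,"rz": 0,"grip": 4.3},
  {"x": 0,"y": 0,"z": -2,"rx": 0,"ry": 0,"rz": 0,"grip": 4.3},
  {"x": 0,"y": 0,"z": 0,"rx": 0,"ry": 0,"rz": 0,"grip": 4.3},
], force=28)

```text
t: 18.75
tool_pos: [423.4, 205.4, 152.5]
tool_rot: [[-0.974, 0.225, 0.002], [0.225, 0.974, 0.001], [-0.002, 0.002, -1.0]]
ft_force: [-0.1, 0.6, -3.3]
finger_gap: 47.8
gripper_force: 28.0
```

Request:
arm_command([
  {"x": -2,"y": 2,"z": 0,"rx": 0,"ry": 0,"rz": 0,"grip": 4.3},
  {"x": -3,"y": 3,"z": 0,"rx": 0,"ry": 0,"rz": 0,"grip": 4.3},
  {"x": -3,"y": 3,"z": 0,"rx": 0,"ry": 0,"rz": 7,"grip": 4.3},
  {"x": 0,"y": 3,"z": 0,"rx": 0,"ry": 0,"rz": 8,"grip": 4.3},
  {"x": 0,"y": 2,"z": 0,"rx": 0,"ry": 0,"rz": 8,"grip": 4.3},
  {"x": 0,"y": 2,"z": 0,"rx": 0,"ry": 0,"rz": 8,"grip": 4.3},
  {"x": 0,"y": 0,"z": 0,"rx": 0,"ry": 0,"rz": 8,"grip": 4.3},
  {"x": 0,"y": 0,"z": 0,"rx": 0,"ry": 0,"rz": 8,"grip": 4.3},
  {"x": 0,"y": 0,"z": 0,"rx": 0,"ry": 0,"rz": 8,"grip": 4.3},
  {"x": 0,"y": 0,"z": 0,"rx": 0,"ry": 0,"rz": 8,"grip": 4.3},
  {"x": 0,"y": 0,"z": 0,"rx": 0,"ry": 0,"rz": 8,"grip": 4.3},
  {"x": 0,"y": 0,"z": 0,"rx": 0,"ry": 0,"rz": 0,"grip": 4.3},
])

```text
t: 20.25
tool_pos: [548.9, 326.5, 149.3]
tool_rot: [[-0.106, 0.994, -0.003], [0.994, 0.106, -0.003], [-0.002, -0.003, -1.0]]
ft_force: [0.0, 0.4, -3.3]
finger_gap: 47.4
gripper_force: 28.0
```

```bash
python3 -c "
from h import *
go(577,391,None,6)
W=world(snap('side')); p=arm.get_obs()['tool_pos']; B=(p[0]-80,p[0]+80,p[1]-80,p[1]+80);layer(W,p[2]+20,p[2]+36,B)
W=world(snap('top'));layer(W,p[2]+20,p[2]+36,B); layer(W,19,30)
"
```

```text
t 20.25 tcp [548.9 326.5 149.3] tilt [-0.0027 -0.0026 -1.    ] yang 6.08 gap 47.4 gf 28.0 ft [ 0.   0.4 -3.3]
shift cm (tool) [ 6.12  3.48 -0.02] rz 0.08
layer 169.66451881280287 185.66451881280287 n 488 ctr [552.8 329.9] [64. 85.] long deg 124.5 zmed 176.6 mean [549.5 333.  176.5]
layer 169.66451881280287 185.66451881280287 n 286 ctr [535.2 335.4] [85. 59.] long deg 47.5 zmed 178.5 mean [539.1 340.9 178. ]
layer 19 30 n 618 ctr [421.6 203.9] [ 53. 126.] long deg 95.5 zmed 25.6 mean [420.5 207.1  25.4]
```

Request:
arm_command([
  {"x": 2,"y": 1.2,"z": 0,"rx": 0,"ry": 0,"rz": 0,"grip": 4.3},
  {"x": 2.6,"y": 1.5,"z": 0,"rx": 0,"ry": 0,"rz": 0,"grip": 4.3},
  {"x": 1.5,"y": 0.8,"z": 0,"rx": 0,"ry": 0,"rz": 0,"grip": 4.3},
  {"x": 0,"y": 0,"z": 3,"rx": 0,"ry": 0,"rz": 0,"grip": 4.3},
  {"x": 0,"y": 0,"z": 4,"rx": 0,"ry": 0,"rz": 0,"grip": 4.3},
  {"x": 0,"y": 0,"z": 3,"rx": 0,"ry": 0,"rz": 0,"grip": 4.3},
  {"x": 0,"y": 0,"z": 1,"rx": 0,"ry": 0,"rz": 0,"grip": 4.3},
  {"x": 0,"y": 0,"z": 0,"rx": 0,"ry": 0,"rz": 0,"grip": 4.3},
  {"x": 0,"y": 0,"z": 0,"rx": 0,"ry": 0,"rz": 0,"grip": 4.3},
])

```text
t: 21.48
tool_pos: [579.8, 391.8, 43.0]
tool_rot: [[-0.105, 0.995, 0.002], [0.995, 0.105, 0.002], [0.001, 0.002, -1.0]]
ft_force: [-0.1, -0.7, -3.8]
finger_gap: 47.4
gripper_force: 28.0
```

```bash
python3 -c "
from h import *
go(577.5,391,19.8,6)
s=snap('side');W=world(s);B=(500,660,300,480);layer(W,58,74,B)
cv2.imwrite('pics/side7c.png',cv2.resize(s['image'][150:310,150:350,::-1],None,fx=3.5,fy=3.5))
"
```

```text
t 21.48 tcp [579.8 391.8  43. ] tilt [ 0.0023  0.0015 -1.    ] yang 6.0 gap 47.4 gf 28.0 ft [-0.1 -0.7 -3.8]
shift cm (tool) [-0.06 -0.24  2.32] rz -0.0
layer 58 74 n 528 ctr [578.3 395.1] [81. 71.] long deg 80.0 zmed 69.8 mean [579.6 399.8  68.9]
```

View pics/side7c.png

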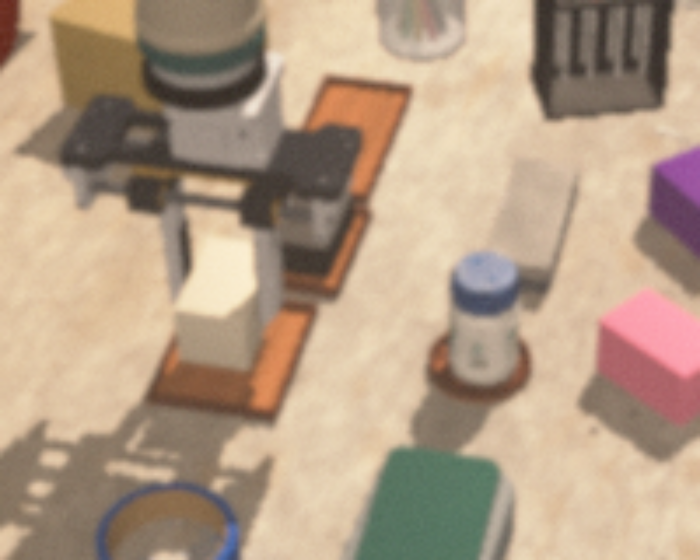

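The carton hangs level over the wide tray at crop (215,310). The adapter is in its tray at (310,235), and the bare stone lies at (540,215). Lowering.

Request:
arm_command([
  {"x": -0.05,"y": -0.2,"z": 1.1,"rx": 0,"ry": 0,"rz": 0,"grip": 4.3},
  {"x": 0,"y": 0,"z": 0.9,"rx": 0,"ry": 0,"rz": 0,"grip": 4.3},
  {"x": 0,"y": 0,"z": 0.3,"rx": 0,"ry": 0,"rz": 0,"grip": 4.3},
  {"x": 0,"y": 0,"z": 0,"rx": 0,"ry": 0,"rz": 0,"grip": 4.3},
  {"x": 0,"y": 0,"z": 0,"rx": 0,"ry": 0,"rz": 0,"grip": 4.3},
])

```text
t: 22.15
tool_pos: [576.0, 390.5, 19.5]
tool_rot: [[-0.105, 0.995, -0.001], [0.995, 0.105, -0.0], [0.0, -0.001, -1.0]]
ft_force: [-3.4, -2.0, 6.1]
finger_gap: 47.7
gripper_force: 28.0
```

Floor contact. Release and retreat, moving over toward the stone.

Request:
arm_command([
  {"x": 0,"y": 0,"z": 0,"rx": 0,"ry": 0,"rz": 0,"grip": 5},
  {"x": 0,"y": 0,"z": 0,"rx": 0,"ry": 0,"rz": 0,"grip": 5.6},
  {"x": 0,"y": 0,"z": 0,"rx": 0,"ry": 0,"rz": 0,"grip": 6.2},
  {"x": 0,"y": 0,"z": 0,"rx": 0,"ry": 0,"rz": 0,"grip": 6.2},
  {"x": 0,"y": 0,"z": -2,"rx": 0,"ry": 0,"rz": 0,"grip": 6.2},
  {"x": 0,"y": 0,"z": -4,"rx": 0,"ry": 0,"rz": 0,"grip": 6.5},
  {"x": 0,"y": 0,"z": -4,"rx": 0,"ry": 0,"rz": 0,"grip": 8},
  {"x": 0,"y": 0,"z": -3,"rx": 0,"ry": 0,"rz": 0,"grip": 8},
  {"x": 0,"y": 0,"z": 0,"rx": 0,"ry": 0,"rz": 0,"grip": 8},
])

```text
t: 23.28
tool_pos: [578.9, 391.6, 152.9]
tool_rot: [[-0.104, 0.995, 0.006], [0.995, 0.104, 0.004], [0.003, 0.006, -1.0]]
ft_force: [0.8, -0.4, -0.2]
finger_gap: 79.9
gripper_force: 0.0
```

```bash
python3 -c "
from h import *
go(422,203.5,None,5.5)
B=(500,660,310,480);
for n in('side','top'):
  s=snap(n);W=world(s);layer(W,42,56,B);layer(W,19,30);trays(n,s)
"
```

```text
t 23.27 tcp [578.9 391.6 152.9] tilt [ 0.006  0.004 -1.   ] yang 5.98 gap 79.9 gf 0.0 ft [ 0.8 -0.4 -0.2]
shift cm (tool) [-17.08 -17.56  -0.17] rz 0.48
layer 42 56 n 482 ctr [576. 389.] [50. 79.] long deg 95.2 zmed 46.9 mean [575.1 391.6  46.8]
layer 19 30 n 586 ctr [416.2 191. ] [136. 102.] long deg 62.3 zmed 23.7 mean [421.1 203.1  23.7]
side [249. 188.] 754 ctr [593.1 134.5] [ 71. 154.] ang 6.3
side [245. 224.] 149 ctr [557.2 267.4] [ 38. 101.] ang 6.1
side [218. 256.] 426 ctr [578.6 391.3] [ 88. 115.] ang 7.5
side [225. 395.] 112 ctr [408.9 744. ] [36. 10.] ang 44.9
layer 42 56 n 408 ctr [572.5 389.6] [50. 77.] long deg 94.4 zmed 48.9 mean [571.7 389.9  48.7]
layer 19 30 n 684 ctr [420.4 203.4] [ 53. 127.] long deg 96.0 zmed 25.8 mean [419.8 203.   25.5]
top [328. 182.] 979 ctr [590.5 134.6] [ 78. 152.] ang 5.5
top [284. 203.] 223 ctr [567.5 268.5] [69. 95.] ang 1.4
top [242. 213.] 332 ctr [574.9 391. ] [ 93. 108.] ang 7.1
```

Request:
arm_command([
  {"x": -2,"y": -2.05,"z": 0,"rx": 0,"ry": 0,"rz": 0,"grip": 8.5},
  {"x": -3.5,"y": -3.6,"z": 0,"rx": 0,"ry": 0,"rz": 0.5,"grip": 8.5},
  {"x": -4,"y": -4.1,"z": 0,"rx": 0,"ry": 0,"rz": 0,"grip": 8.5},
  {"x": -4,"y": -4.1,"z": 0,"rx": 0,"ry": 0,"rz": 0,"grip": 8.5},
  {"x": -3.5,"y": -3.6,"z": 0,"rx": 0,"ry": 0,"rz": 0,"grip": 8.5},
  {"x": 0,"y": 0,"z": 3,"rx": 0,"ry": 0,"rz": 0,"grip": 8.5},
  {"x": 0,"y": 0,"z": 4,"rx": 0,"ry": 0,"rz": 0,"grip": 8.5},
  {"x": 0,"y": 0,"z": 3,"rx": 0,"ry": 0,"rz": 0,"grip": 8.5},
  {"x": 0,"y": 0,"z": 0,"rx": 0,"ry": 0,"rz": 0,"grip": 8.5},
  {"x": 0,"y": 0,"z": 0,"rx": 0,"ry": 0,"rz": 0,"grip": 8.5},
])

```text
t: 24.62
tool_pos: [419.8, 204.1, 48.7]
tool_rot: [[-0.095, 0.995, -0.0], [0.995, 0.095, -0.0], [-0.0, -0.0, -1.0]]
ft_force: [0.8, 0.5, 0.4]
finger_gap: 85.1
gripper_force: 0.0
```

```bash
python3 -c "
from h import *
go(421.8,203.3,11,5.5)
"
```

```text
t 24.62 tcp [419.8 204.1  48.7] tilt [-2.e-04 -3.e-04 -1.e+00] yang 5.47 gap 85.1 gf 0.0 ft [0.8 0.5 0.4]
shift cm (tool) [-0.1   0.19  3.77] rz -0.03
```

Request:
arm_command([
  {"x": -0.1,"y": 0.2,"z": 2,"rx": 0,"ry": 0,"rz": 0,"grip": 8.5},
  {"x": 0,"y": 0,"z": 1.2,"rx": 0,"ry": 0,"rz": 0,"grip": 8.5},
  {"x": 0,"y": 0,"z": 0.5,"rx": 0,"ry": 0,"rz": 0,"grip": 7.5},
  {"x": 0,"y": 0,"z": 0,"rx": 0,"ry": 0,"rz": 0,"grip": 6.5},
  {"x": 0,"y": 0,"z": 0,"rx": 0,"ry": 0,"rz": 0,"grip": 6},
  {"x": 0,"y": 0,"z": 0,"rx": 0,"ry": 0,"rz": 0,"grip": 5.5},
  {"x": 0,"y": 0,"z": 0,"rx": 0,"ry": 0,"rz": 0,"grip": 5},
  {"x": 0,"y": 0,"z": 0,"rx": 0,"ry": 0,"rz": 0,"grip": 4.4},
  {"x": 0,"y": 0,"z": 0,"rx": 0,"ry": 0,"rz": 0,"grip": 4.2},
  {"x": 0,"y": 0,"z": 0,"rx": 0,"ry": 0,"rz": 0,"grip": 4.2},
], force=35)

```text
t: 25.88
tool_pos: [422.8, 203.6, 11.7]
tool_rot: [[-0.095, 0.995, 0.002], [0.995, 0.095, 0.0], [0.0, 0.002, -1.0]]
ft_force: [2.5, 0.8, 1.8]
finger_gap: 47.8
gripper_force: 35.0
```

Request:
arm_command([
  {"x": 0,"y": 0,"z": -0.5,"rx": 0,"ry": 0,"rz": 0,"grip": 4.2},
  {"x": 0,"y": 0,"z": -1.5,"rx": 0,"ry": 0,"rz": 0,"grip": 4.2},
  {"x": 0,"y": 0,"z": -3,"rx": 0,"ry": 0,"rz": 0,"grip": 4.2},
  {"x": 0,"y": 0,"z": -3,"rx": 0,"ry": 0,"rz": 0,"grip": 4.2},
  {"x": 0,"y": 0,"z": 0,"rx": 0,"ry": 0,"rz": 0,"grip": 4.2},
  {"x": 0,"y": 0,"z": 0,"rx": 0,"ry": 0,"rz": 0,"grip": 4.2},
])

```text
t: 26.62
tool_pos: [420.9, 203.4, 91.0]
tool_rot: [[-0.096, 0.995, -0.001], [0.995, 0.096, -0.0], [-0.0, -0.001, -1.0]]
ft_force: [-0.0, 0.2, -4.5]
finger_gap: 47.4
gripper_force: 35.0
```

```bash
python3 -c "
from h import *
go(592,134.7,None,5.7)
for n in('side','top'):
  s=snap(n);W=world(s);layer(W,94,110)
"
```

```text
t 26.62 tcp [420.9 203.4  91. ] tilt [-1.3e-03 -3.0e-04 -1.0e+00] yang 5.51 gap 47.4 gf 35.0 ft [-0.   0.2 -4.5]
shift cm (tool) [-8.48 16.38 -0.02] rz -0.19
layer 94 110 n 669 ctr [423.  205.2] [ 67. 133.] long deg 109.6 zmed 102.9 mean [420.9 212.7 102.6]
layer 94 110 n 511 ctr [418.8 203.2] [ 55. 126.] long deg 96.2 zmed 104.2 mean [413.4 227.8 103.7]
```

Request:
arm_command([
  {"x": -1,"y": 2,"z": 0,"rx": 0,"ry": 0,"rz": 0,"grip": 4.2},
  {"x": -2,"y": 4,"z": 0,"rx": 0,"ry": 0,"rz": -0.2,"grip": 4.2},
  {"x": -2.3,"y": 4.4,"z": 0,"rx": 0,"ry": 0,"rz": 0,"grip": 4.2},
  {"x": -2,"y": 4,"z": 0,"rx": 0,"ry": 0,"rz": 0,"grip": 4.2},
  {"x": -1.2,"y": 2,"z": 0,"rx": 0,"ry": 0,"rz": 0,"grip": 4.2},
  {"x": 0,"y": 0,"z": 2,"rx": 0,"ry": 0,"rz": 0,"grip": 4.2},
  {"x": 0,"y": 0,"z": 2.5,"rx": 0,"ry": 0,"rz": 0,"grip": 4.2},
  {"x": 0,"y": 0,"z": 1,"rx": 0,"ry": 0,"rz": 0,"grip": 4.2},
  {"x": 0,"y": 0,"z": 0,"rx": 0,"ry": 0,"rz": 0,"grip": 4.2},
  {"x": 0,"y": 0,"z": 0,"rx": 0,"ry": 0,"rz": 0,"grip": 4.2},
])

```text
t: 27.98
tool_pos: [593.9, 134.9, 37.0]
tool_rot: [[-0.099, 0.995, 0.001], [0.995, 0.099, 0.0], [0.0, 0.001, -1.0]]
ft_force: [0.6, -0.3, -4.0]
finger_gap: 47.7
gripper_force: 35.0
```

```bash
python3 -c "
from h import *
go(592,134.7,14.5,5.7)
B=(500,690,50,220)
for n in('side','top'):
  s=snap(n);W=world(s);layer(W,40,56,B)
  if n=='side': cv2.imwrite('pics/side8c.png',cv2.resize(s['image'][120:280,170:340,::-1],None,fx=3.5,fy=3.5))
"
```

```text
t 27.98 tcp [593.9 134.9  37. ] tilt [ 1.e-03  1.e-04 -1.e+00] yang 5.68 gap 47.7 gf 35.0 ft [ 0.6 -0.3 -4. ]
shift cm (tool) [-0.   -0.19  2.25] rz -0.02
layer 40 56 n 513 ctr [591.7 135.1] [130.  71.] long deg 85.2 zmed 48.7 mean [594.2 146.   48.5]
layer 40 56 n 439 ctr [590.5 136.6] [ 66. 126.] long deg 104.2 zmed 50.7 mean [585.  152.4  50.2]
```

View pics/side8c.png

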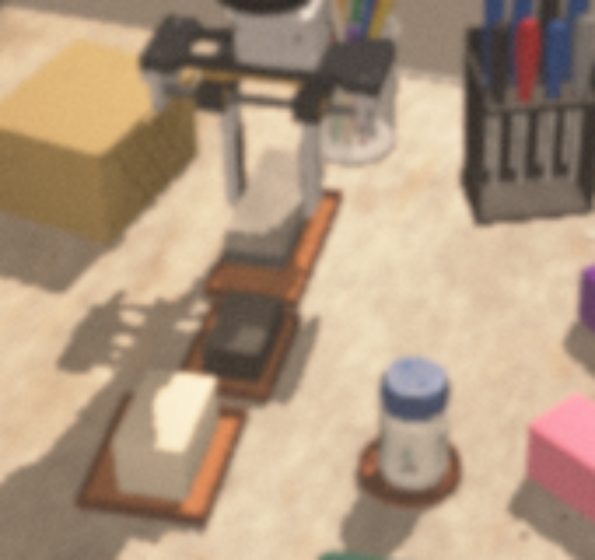

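The stone hangs level over the long tray at crop (270,210). The other three rest in their trays at (245,330), (165,435) and (415,425). Before lowering, I'll check the clearance between the gripper body and the yellow box and pencil cup.

```bash
python3 -c "
from h import *
W=np.concatenate([np.load('top0.npy').reshape(-1,3),np.load('side0.npy').reshape(-1,3)])
b=(W[:,0]>480)&(W[:,0]<720)&(W[:,1]>70)&(W[:,1]<205)&(W[:,2]>20)&(W[:,2]<260)
P=W[b];print(len(P)); 
if len(P): print(P.min(0),P.max(0))
b=(W[:,0]>640)&(W[:,0]<800)&(W[:,1]>70)&(W[:,1]<280)&(W[:,2]>20)&(W[:,2]<260);P=W[b];print(np.percentile(P,[1,50,99],axis=0).round())
"
```

```text
1072
[698.22404796  70.08244202  20.00697344] [719.99405199 175.76521929  93.55915786]
[[702.  72.  22.]
 [741. 139.  81.]
 [800. 275. 207.]]
```

Request:
arm_command([
  {"x": 0,"y": -0.15,"z": 1.1,"rx": 0,"ry": 0,"rz": 0,"grip": 4.2},
  {"x": 0,"y": 0,"z": 0.8,"rx": 0,"ry": 0,"rz": 0,"grip": 4.2},
  {"x": 0,"y": 0,"z": 0.35,"rx": 0,"ry": 0,"rz": 0,"grip": 4.2},
  {"x": 0,"y": 0,"z": 0,"rx": 0,"ry": 0,"rz": 0,"grip": 4.2},
  {"x": 0,"y": 0,"z": 0,"rx": 0,"ry": 0,"rz": 0,"grip": 4.2},
])

```text
t: 28.7
tool_pos: [591.0, 134.7, 14.7]
tool_rot: [[-0.099, 0.995, -0.002], [0.995, 0.099, 0.0], [0.001, -0.002, -1.0]]
ft_force: [-3.9, 0.4, 6.8]
finger_gap: 47.7
gripper_force: 35.0
```

Request:
arm_command([
  {"x": 0,"y": 0,"z": 0,"rx": 0,"ry": 0,"rz": 0,"grip": 5},
  {"x": 0,"y": 0,"z": 0,"rx": 0,"ry": 0,"rz": 0,"grip": 5.6},
  {"x": 0,"y": 0,"z": 0,"rx": 0,"ry": 0,"rz": 0,"grip": 6},
  {"x": 0,"y": 0,"z": 0,"rx": 0,"ry": 0,"rz": 0,"grip": 6},
  {"x": 0,"y": 0,"z": -2,"rx": 0,"ry": 0,"rz": 0,"grip": 6},
  {"x": 0,"y": 0,"z": -4,"rx": 0,"ry": 0,"rz": 0,"grip": 6},
  {"x": 0,"y": 0,"z": -4,"rx": 0,"ry": 0,"rz": 0,"grip": 6},
  {"x": 0,"y": 0,"z": -3,"rx": 0,"ry": 0,"rz": 0,"grip": 6},
  {"x": 0,"y": 0,"z": 0,"rx": 0,"ry": 0,"rz": 0,"grip": 6},
  {"x": 0,"y": 0,"z": 0,"rx": 0,"ry": 0,"rz": 0,"grip": 6},
])

```text
t: 29.95
tool_pos: [591.3, 134.8, 144.0]
tool_rot: [[-0.099, 0.995, -0.0], [0.995, 0.099, 0.0], [0.0, -0.0, -1.0]]
ft_force: [-0.4, -0.5, -0.5]
finger_gap: 60.3
gripper_force: 0.0
```

```bash
python3 -c "
from h import *
go(592,134.7,None,5.7)
for n in('side','top'):
  s=snap(n,n+'9.png');W=world(s)
  layer(W,22,36,(510,670,50,215));layer(W,26,40,(500,650,215,325));layer(W,42,56,(500,660,325,480));layer(W,76,92,(360,470,290,410))
"
```

```text
t 29.95 tcp [591.3 134.8 144. ] tilt [-5.e-04  2.e-04 -1.e+00] yang 5.69 gap 60.3 gf 0.0 ft [-0.4 -0.5 -0.5]
shift cm (tool) [-0.02  0.06 -0.  ] rz -0.01
layer 22 36 n 489 ctr [591.3 134.5] [ 49. 132.] long deg 95.5 zmed 26.4 mean [589.6 137.7  26.5]
layer 26 40 n 305 ctr [568.3 267.8] [43. 72.] long deg 93.3 zmed 31.4 mean [567.1 270.   31.3]
layer 42 56 n 470 ctr [576.5 389. ] [50. 80.] long deg 95.7 zmed 46.9 mean [574.9 391.9  47. ]
layer 76 92 n 210 ctr [416.6 347.1] [42. 43.] long deg 116.6 zmed 82.6 mean [415.6 349.9  82.3]
layer 22 36 n 579 ctr [587.6 134.5] [ 53. 127.] long deg 96.5 zmed 28.6 mean [585.9 135.   28.7]
layer 26 40 n 311 ctr [566.9 268.4] [50. 69.] long deg 92.3 zmed 33.2 mean [563.1 269.3  33.2]
layer 42 56 n 416 ctr [572.9 389.4] [55. 78.] long deg 96.5 zmed 48.4 mean [571.2 389.9  48.5]
layer 76 92 n 207 ctr [412.1 346.8] [40. 42.] long deg 139.8 zmed 85.0 mean [410.6 347.3  84.5]
```

View pics/side9.png

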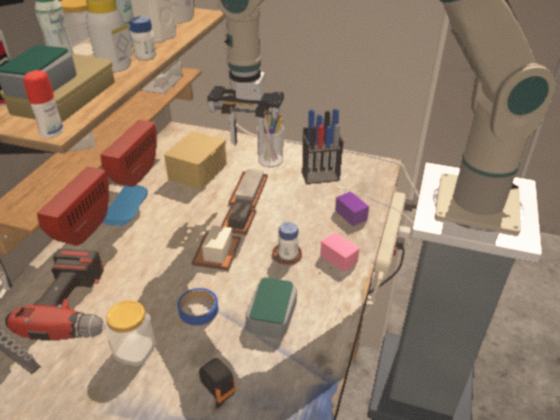

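All four rest in their trays: stone (250,188), adapter (240,213), carton (218,244) and bottle (288,242). The tape and tin haven't moved, and the gripper is clear. Handing in.

```bash
python3 -c "
from rig import arm
print(arm.sign_off())"
```

```text
the job is handed in; nothing more can be done
None
```

The bottle, adapter, carton and stone each lie in their own tray, with centres measured within about 6 mm of the tray centres, and the job was handed in at about 30 s; the sign-off returned no verdict.

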